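# Move a relay plate from one dovetail dock to another

## Robot

A 6-joint arm with a two-finger parallel gripper is mounted at the origin on a cart in front of the work surface, level with it; the furniture and walls round the work are solid. World frame = base frame: x ahead of the robot, y to its left, z up, the work surface at z = 0. Lengths are in m, angles in rad, forces in N, time in s.
With the tool pointing down it reaches from about 0.35 to 0.775 m from the base axis. Payload 5.5 kg.
Tool frame: the origin (TCP) lies at the very end of the fingers, on their centre line; the grasp point (between the pads) lies 19 mm behind it; z points along the fingers, y is the direction in which the jaws open and shut (so a half turn about z gives the same grasp; the last joint's range is limited). The gripper opens to 85 mm and grips with 20 to 120 N. Pads are 22 mm wide; open, the fingers measure 114 mm over their backs; the gripper's body (76 mm by 85 mm) begins 54 mm behind the grasp point. The pads swing forward as they close: fully open they stand 13 mm farther back than shut.
Start: joints at [-1.474, 0.313, 0.046, 1.304, 0, 1.431], TCP at [0.135, -0.559, 0.203] pointing down, gripper open.
Joint ranges: [-2.76, 2.76], [-0.86, 1.69], [-1.03, 1.26], [-2.2, 2.34], [-1.47, 1.5], [-3.14, 3.14]. Speed limits (rad/s): [2.57, 2.57, 3.14, 3.14, 3.14, 3.14].

## Interface

Orientations are given as a unit quaternion [x, y, z, w].
In Python, from rig import read_state, camera, camera_params, close_job gives the robot as it stands.
- The arm moves only by the tool arm_command, never from a script. Its argument "plan" is a list of rows, each an object with "translation": the shift along the world's x, y, z in cm, a list of three; "delta_rot": the turn, a rotation vector about the world's x, y, z in degrees, a list of three; "grip": the closure, from 0 (fully open) to 1 (shut). A call has 1 to 10 rows; each row is the pose to reach, as a shift and turn from the pose measured when the call began; what a row does not reach only later rows make up. A row lasts 1/10 s, in which the tool goes at most 50 mm and 8.59 degrees, less where a joint would pass 70% of its speed; a pose out of reach is approached as far as the arm can. A call with a gripper value outside its range is refused whole. The fingers move at their own pace and stop on an object; "force" is the grip in N (left out, the last holds). Time passes only in rows, so rows that repeat a pose let the fingers close. It gives the time, the measured TCP pose, the force and the opening at its end, in the units of the state.
- read_state(): the state, without advancing time (a new reading comes with each control period).
- camera(name): name is "scene" or "side" or "wrist"; returns the picture (480x640x3 uint8, red, green, blue); there is no depth.
- camera_params(name): a dict with "camera_matrix" (3x3 intrinsics, pixels), "k1" (the pictures are not rectified: a ray, as slopes to the right and down, at radius r is drawn at 1 + k1 r^2 times it, then the intrinsics apply), "rvec" (rotation vector, rad) and "tvec" (3), from world to camera coordinates, as OpenCV has them. Camera axes: x right, y down, z forward; pixel columns grow to the right and rows downward; lengths in m; the calibration is good to about 2 mm. A picture is of the moment at which its call begins: read the wrist's pose just before it. camera_params takes no time and is no camera call; for the wrist camera it gives the pose at the moment of the call.
- close_job(): hands the job in, once; it reports no verdict.
The state is a dict: "clock": time; "joint_positions": joint angles; "dq": joint speeds; "joint_efforts": joint torques, N m; "tcp_pos": TCP position; "ee_rot": TCP orientation; "contact_force": force on the tool from outside, world axes, zero at the start; "wrist_torque": the same for the moment, N m; "opening": finger opening in m.
Only numpy, scipy, OpenCV 4.12 (cv2) and the standard library are available. Lean on these libraries where they do the work, as an engineer would, in place of code of your own. Each camera call takes 0.05 s, during which the arm holds its last target. There are 200 camera calls.

## Task

Release the relay's quick-release plate by pressing the thumb catch of its dock, slide it out, then slide it fully home into the empty dovetail dock until the catch there clicks up behind it, and let go. Feel your way in and do not force the plate: the end stop of the empty dock may be set nearer or farther in than in the other one. Leave the other things on the bench where they are.

Things in the scene. Friction and masses are not known exactly. Their poses are not given: they have to be found in the camera images.
- dock_a: Full dock, holds the plate at the start. Bare metal, fixed, 222 x 90 mm. Origin at table height on the slideway's middle line; x runs inwards from mouth to end stop, y across, z up. Flat bed 12 mm above the table, from x -115 to +107 mm. Undercut rails (tops 24 mm above the table, outer faces y +-45) from x -33 mm inwards; before them flared cheeks to x -51 mm. Plate's middle at x +27 mm.
- dock_a_pad (a point): Top middle of the full dock's thumb pad: black ribbed button 26 x 26 mm, top 34 mm above the table, in a grey housing (34 x 34, 22 mm high) on the dock's -y side, 66 mm from the middle line. Pressed straight down it goes 7 mm (1 N rising to about 5 N); after about 5 mm the tooth behind the plate is down. It springs back when let go. Axes as the dock's.
- dock_a_mouth (a point): Middle of the full dock's mouth, on the bed (x -51 mm in the dock's frame; axes as the dock's). When the catch is pressed, a damped spring plunger shoves the plate about 14 mm towards the mouth; it stays between the rails with its middle near dock x +13 mm. Draw it out level towards -x; it is clear of rails and cheeks, free to lift, once its middle is 42 mm outside the mouth.
- dock_b: Empty dock, same make, frame and sizes as the full one. In its bed stands a sprung tooth, 5 mm high with a ramp to the mouth; the plate rides over it and it snaps up behind the plate's rear edge. End stop, plunger and tooth share a carriage clamped at an unknown setting: at home the plate's middle is at x 10 to 45 mm; only touch or a close look tells. Tooth clicks up 2 mm before the stop.
- dock_b_mouth (a point): Middle of the empty dock's mouth, on the bed; axes as the dock's. The gap is 73 mm wide here and narrows to 59 mm over 18 mm. The bed outside is an open apron: set the plate down on it level, its middle 42 to 50 mm before this point, and push along +x. Sliding takes 1 to 4 N, over the tooth 4 N more, against the plunger (last 17 mm) up to 12 N in all; then the stop is hard. Over 20 N forces it.
- dock_b_catch (a joint): Catch of the empty dock: 0 = tooth up; 0.004 to 0.007 m = tooth pushed down (plate on top of it, or pad pressed). Once the plate is home and let go, the plunger presses it back on the tooth.
- relay_grip (a point): Centre of the black relay block, half-way up, 42 mm above the underside of the plate it is fixed on (54 mm above the table in a dock). Block 55 mm long (x), 46 high; its lower 28 mm are 30 mm wide (y) and solid: grip it there, from above, across y, tips just above the plate's deck. x points inwards in the full dock; the same end leads into the empty one. 1 mm to +y of the plate's middle line.
- plate: Bare metal quick-release plate with the relay block fixed on it, 0.3 to 0.5 kg together; origin under the middle of the underside, axes as relay_grip. 80 mm long (x); deck 58 mm wide, its top 19.5 mm above the underside; dovetail foot 57 mm at its widest (3 mm up), 48 mm wide 10 mm up, with 1.5 mm play each side in the rails.
- multimeter: Multimeter lying at the back, 178 x 90 x 50 mm; bystander, origin under its middle.
- hex_keys: Set of hex keys in a black holder, 88 x 48 x 9 mm, lying between the docks; bystander, origin under its middle.
- tape_roll: Roll of tape lying flat behind the docks, 67 mm across, 19 mm high; bystander, origin under its middle.
- motor_controller: Grey box, 66 x 114 x 36 mm, at the back; bystander, origin under its middle.
- oil_bottle: Small dropper bottle standing at the back, 44 mm across, 120 mm high; bystander, origin under its middle.

How it is judged:
By the outcome, as a careful person would: the job done as asked, in the order asked, and still so for the second after the job is handed in, with the robot touching nothing.
It also fails if it takes over 61 s, if anything falls off the work surface, if the arm or the gripper's body presses on something with over 40 N, if the wrist force passes 120 N, or if a joint passes its speed limit or range.

## Working session

There is one attempt and no reset: what is moved stays moved. The work goes in short steps, Python scripts to look and compute and a tool call to move; the robot and the scene stay as the last step left them, time stands still between calls to the robot, and variables do not carry over. Pictures are saved under pics/ and viewed, about 8 in all and at most 12, crops included, and the job is handed in when it is done.

Besides the shell and the picture viewer there is one more tool, called after "Emit:" as name(argument=value, ...), one argument or row to a line, values as JSON. arm_command: Moves the arm, as the interface text tells. Its arguments: {"type":"object","properties":{"plan":{"type":"array","items":{"type":"object","properties":{"translation":{"type":"array","items":{"type":"number"}},"delta_rot":{"type":"array","items":{"type":"number"}},"grip":{"type":"number"}}}},"force":{"type":"number"}},"required":["plan"]}

```bash
mkdir -p pics; ls
python3 - <<'E'
from rig import *
import cv2
for n in("scene","side"):
    cv2.imwrite(f"pics/{n}0.png",camera(n)[:,:,::-1]); p=camera_params(n); print(n,p)
print(read_state())
E
```

```text
pics
scene {'camera_matrix': array([[610.49451757,   0.        , 323.14271437],
       [  0.        , 610.49451757, 228.68676352],
       [  0.        ,   0.        ,   1.        ]]), 'k1': -0.20007145790686312, 'rvec': array([ 0.86247027, -2.26537389,  1.39891451]), 'tvec': array([0.47730956, 0.23640078, 0.72632174])}
side {'camera_matrix': array([[530.7411763 ,   0.        , 319.95928256],
       [  0.        , 530.7411763 , 237.44969392],
       [  0.        ,   0.        ,   1.        ]]), 'k1': -0.12765815386238394, 'rvec': array([ 2.37989309,  0.61982725, -0.22819826]), 'tvec': array([-0.55927064, -0.15327662,  1.32855277])}
{'clock': 0.1, 'joint_positions': array([-1.47361116e+00,  3.13926108e-01,  4.51114865e-02,  1.30365158e+00,
       -4.53663770e-06,  1.43120603e+00]), 'dq': array([ 0.00057704, -0.00144488,  0.00320683, -0.00066405,  0.00214395,
        0.00070556]), 'joint_efforts': array([ 1.54745245e-03, -4.81726348e+01,  2.99244529e+01,  1.27762451e-02,
       -2.45660649e-04, -1.04768128e-05]), 'tcp_pos': array([ 0.13482141, -0.55844023,  0.20200539]), 'ee_rot': array([ 9.93000007e-01,  1.18111338e-01,  1.54337133e-05, -8.34799518e-04]), 'contact_force': array([-0.08369715, -0.28146583, -0.16877441]), 'wrist_torque': array([-0.01291618,  0.02528613,  0.00328627]), 'opening': 0.08572038498556865}
```

View pics/scene0.png

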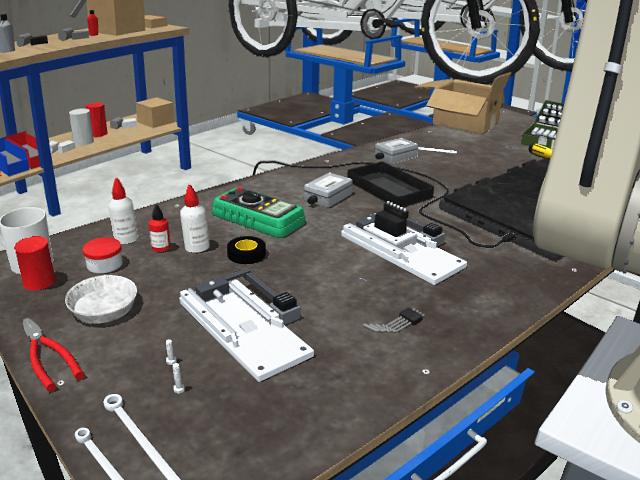

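View pics/side0.png

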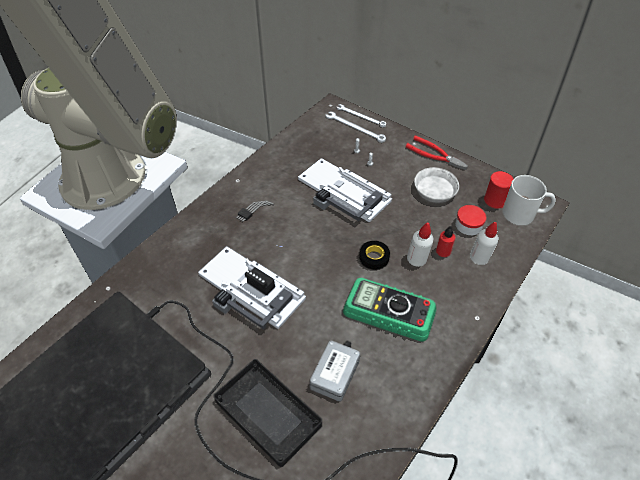

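```bash
cat > h.py <<'E'
import numpy as np, cv2
from rig import *
def cam(n): return camera_params(n)
def ray(p,uv,z):
    K=p["camera_matrix"];d=np.array([p["k1"],0,0,0,0.])
    n=cv2.undistortPoints(np.array(uv,float).reshape(-1,1,2),K,d)[:,0]
    R=cv2.Rodrigues(p["rvec"])[0];c=-R.T@p["tvec"]
    w=np.c_[n,np.ones(len(n))]@R
    return c+w*((z-c[2])/w[:,2])[:,None]
def proj(p,X):
    return cv2.projectPoints(np.array(X,float),p["rvec"],p["tvec"],p["camera_matrix"],np.array([p["k1"],0,0,0,0.]))[0][:,0]
E
python3 - <<'E'
from h import *
np.set_printoptions(precision=4,suppress=True)
s=cam("scene");d=cam("side")
print("B scene",ray(s,[(262,380),(313,351)],.012))
print("A scene",ray(s,[(437,282),(466,264)],.012))
print("A side",ray(d,[(199,271),(228,247)],.012))
print("B side",ray(d,[(299,178),(321,158)],.012))
a=cv2.imread("pics/scene0.png");b=cv2.imread("pics/side0.png")
r=lambda i:cv2.resize(i,(400,300),interpolation=cv2.INTER_CUBIC)
o=np.vstack([np.hstack([r(a[185:290,335:475]),r(a[260:387,170:340])]),np.hstack([r(b[240:334,190:315]),r(b[150:226,295:396])])])
cv2.imwrite("pics/c.png",o)
E
```

```text
B scene [[0.4518 0.3256 0.012 ]
 [0.4436 0.2379 0.012 ]]
A scene [[ 0.4125 -0.0281  0.012 ]
 [ 0.4057 -0.1124  0.012 ]]
A side [[ 0.4112 -0.1177  0.012 ]
 [ 0.4273 -0.0334  0.012 ]]
B side [[0.4527 0.2307 0.012 ]
 [0.4641 0.3214 0.012 ]]
```

View pics/c.png

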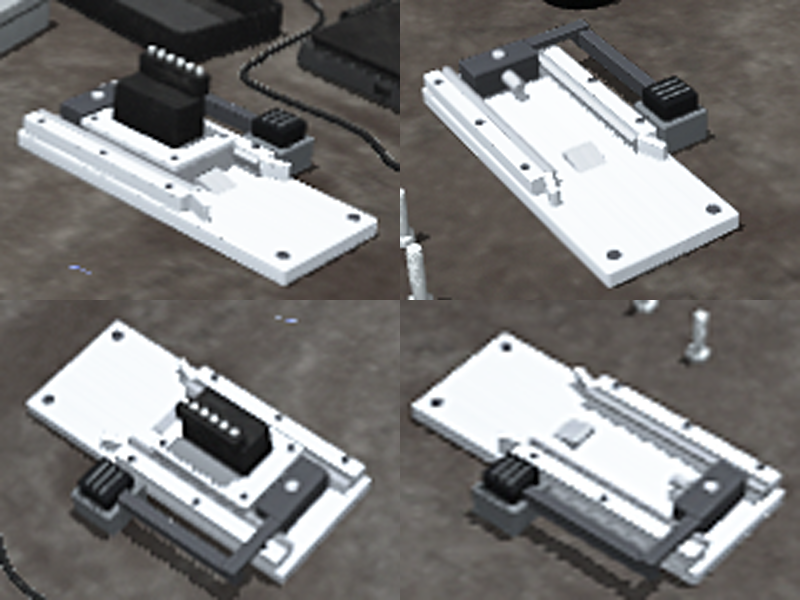

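Run:
```python
from h import *
np.set_printoptions(precision=4,suppress=True)
s=cam("scene");d=cam("side")
# dock corners order: (-115,+45),(-115,-45),(107,-45)
def fit(n,sc,sd):
    L=np.array([[-.115,.045],[-.115,-.045],[.107,-.045]])
    for nm,L_,W in(("scene",L[:2],ray(s,sc,.012)),("side",L,ray(d,sd,.012))):
        W=W[:,:2];A=L_-L_.mean(0);B=W-W.mean(0)
        th=np.arctan2((A[:,0]*B[:,1]-A[:,1]*B[:,0]).sum(),(A*B).sum())
        R=np.array([[np.cos(th),-np.sin(th)],[np.sin(th),np.cos(th)]])
        t=W.mean(0)-R@L_.mean(0); print(n,nm,"th",np.degrees(th),"o",t,"res",(W-L_@R.T-t)[:, :].ravel())
fit("A",[(435.8,279.5),(467,260.2)],[(226.6,246.3),(198.4,272.9),(277.5,327.7)])
fit("B",[(260.1,376.4),(313.6,351)],[(321,158.1),(298,177.4),(369.5,220.9)])
```

```text
A scene th -4.50601481067313 o [ 0.5291 -0.0884] res [ 0.0001  0.0011 -0.0001 -0.0011]
A side th -7.70907163504343 o [ 0.5318 -0.0933] res [-0.0005 -0.      0.0013  0.0001 -0.0008 -0.0001]
B scene th -10.2761349697609 o [0.5639 0.2594] res [-0.0003 -0.0018  0.0003  0.0018]
B side th -11.26880405515197 o [0.5697 0.2534] res [-0.0014  0.0011  0.0013 -0.0004  0.0002 -0.0007]
```

Run:
```python
from h import *
np.set_printoptions(precision=4,suppress=True)
p=cam("wrist");R=cv2.Rodrigues(p["rvec"])[0];c=-R.T@p["tvec"];t=read_state()["tcp_pos"]
print(c-t,R, p["camera_matrix"][0,0],p["k1"])
d=cam("side");print(ray(d,[(222.8,296.4)],.034),ray(d,[(295+108*.2525,150+167*.2533)],.034))
s=cam("scene");print(ray(s,[(335+278*.35,185+122*.35)],.034))
```

```text
[0.0779 0.0187 0.1717] [[ 0.235  -0.972  -0.0019]
 [-0.925  -0.2242  0.3068]
 [-0.2986 -0.0704 -0.9518]] 358.3471983912386 -0.035614562848701216
[[ 0.5053 -0.1556  0.034 ]] [[0.5374 0.1962 0.034 ]]
[[ 0.5    -0.1507  0.034 ]]
```

Emit:
arm_command(
  plan=[
    {"translation": [4, 4, 1], "delta_rot": [0, 0, -7], "grip": 1},
    {"translation": [7, 8, 2], "delta_rot": [0, 0, -14], "grip": 1},
    {"translation": [10, 12, 3], "delta_rot": [0, 0, -21], "grip": 1},
    {"translation": [13, 16, 4], "delta_rot": [0, 0, -21], "grip": 1},
    {"translation": [16, 20, 5], "delta_rot": [0, 0, -21], "grip": 1},
    {"translation": [19, 24, 6], "delta_rot": [0, 0, -21], "grip": 1},
    {"translation": [22, 28, 6], "delta_rot": [0, 0, -21], "grip": 1},
    {"translation": [25, 32, 6], "delta_rot": [0, 0, -21], "grip": 1},
    {"translation": [28, 36, 6], "delta_rot": [0, 0, -21], "grip": 1},
    {"translation": [31, 40, 6], "delta_rot": [0, 0, -21], "grip": 1},
  ],
)

```text
clock: 1.1
tcp_pos: [0.4382, -0.1664, 0.2619]
ee_rot: [0.998, -0.065, 0.0, -0.001]
contact_force: [0.6, -0.7, -0.5]
opening: -0.0
```

Run:
```python
from h import *
import pickle
p=cam("wrist");i=camera("wrist");pickle.dump((p,i),open("w1.pkl","wb"));cv2.imwrite("pics/w1.png",i[:,:,::-1])
```

```text
(no output)
```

View pics/w1.png

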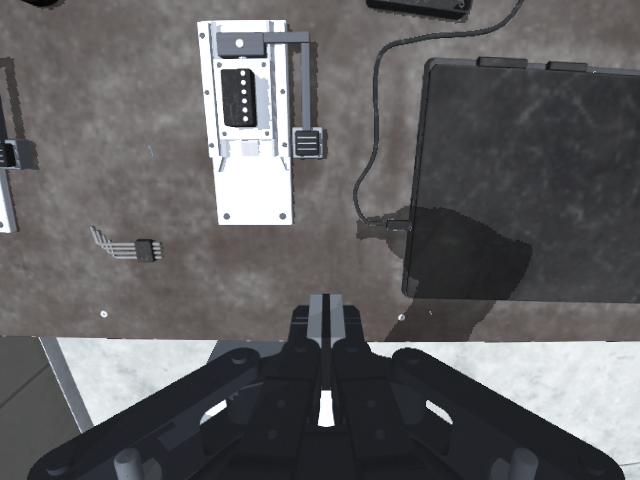

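Run:
```python
from h import *
import pickle
np.set_printoptions(precision=4,suppress=True)
p,i=pickle.load(open("w1.pkl","rb"))
B=ray(p,[(218.5,224),(292.5,223)],.012);T=ray(p,[(197.5,21),(288,20.5)],.024)
print(B,T, "pad",ray(p,[(307.5,143)],.034))
print("widths",np.linalg.norm(B[0]-B[1]),np.linalg.norm(T[0]-T[1]))
m0=B[:,:2].mean(0);m1=T[:,:2].mean(0);v=m1-m0;print("len",np.linalg.norm(v),"th",np.degrees(np.arctan2(v[1],v[0])),"o",m0+v/np.linalg.norm(v)*.115)
```

```text
[[ 0.4227 -0.0312  0.012 ]
 [ 0.4123 -0.1212  0.012 ]] [[ 0.6381 -0.0596  0.024 ]
 [ 0.6257 -0.1511  0.024 ]] pad [[ 0.5038 -0.154   0.034 ]]
widths 0.09052957289387256 0.09233111120344016
len 0.21633125308879028 th -7.749228067630382 o [ 0.5315 -0.0917]
```

Emit:
arm_command(
  plan=[
    {"translation": [3.5, 0.6, -3], "grip": 1},
    {"translation": [6.6, 1.2, -7], "grip": 1},
    {"translation": [6.6, 1.2, -11], "grip": 1},
    {"translation": [6.6, 1.2, -15], "grip": 1},
    {"translation": [6.6, 1.2, -19], "grip": 1},
    {"translation": [6.6, 1.2, -21.2], "grip": 1},
    {"translation": [6.6, 1.2, -21.2], "grip": 1},
  ],
)

```text
$.plan[0]: bad value
```

Run:
```python
from h import *
import pickle
p=cam("wrist");i=camera("wrist");pickle.dump((p,i),open("w2.pkl","wb"));cv2.imwrite("pics/w2.png",i[:,:,::-1])
print(proj(p,[(.504,-.154,.034)]),read_state()["tcp_pos"],read_state()["contact_force"])
```

```text
[[314.78624134 145.77808922]] [ 0.43978655 -0.16329519  0.26167012] [ 0.06476192 -0.33453682 -0.13997022]
```

View pics/w2.png

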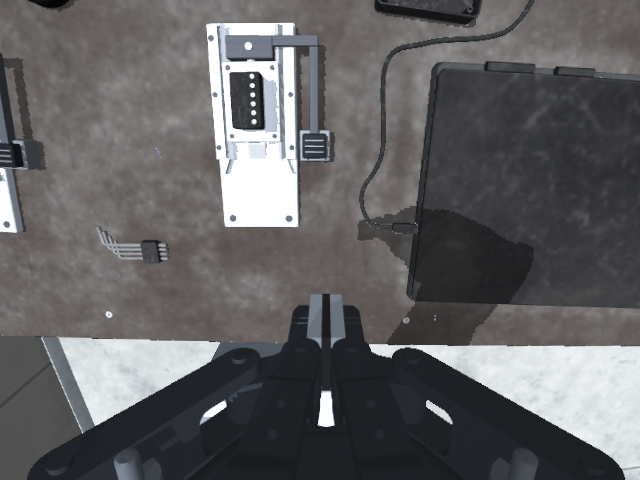

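Emit:
arm_command(
  plan=[
    {"translation": [3.5, 0.6, -3], "delta_rot": [0, 0, 0], "grip": 1},
    {"translation": [6.4, 0.9, -7], "delta_rot": [0, 0, 0], "grip": 1},
    {"translation": [6.4, 0.9, -11], "delta_rot": [0, 0, 0], "grip": 1},
    {"translation": [6.4, 0.9, -15], "delta_rot": [0, 0, 0], "grip": 1},
    {"translation": [6.4, 0.9, -19], "delta_rot": [0, 0, 0], "grip": 1},
    {"translation": [6.4, 0.9, -21.7], "delta_rot": [0, 0, 0], "grip": 1},
    {"translation": [6.4, 0.9, -21.7], "delta_rot": [0, 0, 0], "grip": 1},
    {"translation": [6.4, 0.9, -21.7], "delta_rot": [0, 0, 0], "grip": 1},
  ],
)

```text
clock: 2.0
tcp_pos: [0.5033, -0.1546, 0.0447]
ee_rot: [0.998, -0.061, -0.0, -0.002]
contact_force: [0.5, 0.0, 0.0]
opening: -0.0
```

Emit:
arm_command(
  plan=[
    {"translation": [0, 0, -0.9], "delta_rot": [0, 0, 0], "grip": 1},
    {"translation": [0, 0, -1.3], "delta_rot": [0, 0, 0], "grip": 1},
    {"translation": [0, 0, -1.7], "delta_rot": [0, 0, 0], "grip": 1},
    {"translation": [0, 0, -1.7], "delta_rot": [0, 0, 0], "grip": 1},
    {"translation": [0, 0, -1.7], "delta_rot": [0, 0, 0], "grip": 1},
    {"translation": [0, 0, -1.7], "delta_rot": [0, 0, 0], "grip": 1},
  ],
)

```text
clock: 2.6
tcp_pos: [0.5035, -0.1547, 0.028]
ee_rot: [0.998, -0.061, -0.0, -0.002]
contact_force: [-0.9, 0.3, 0.3]
opening: 0.0001
```

Run:
```python
from h import *
import pickle
p=cam("wrist");i=camera("wrist");pickle.dump((p,i),open("w3.pkl","wb"));cv2.imwrite("pics/w3.png",i[:,:,::-1])
print(read_state()["tcp_pos"],read_state()["contact_force"])
```

```text
[ 0.5034742  -0.15468027  0.02803055] [ 0.22702553 -0.09623339  0.36092953]
```

View pics/w3.png

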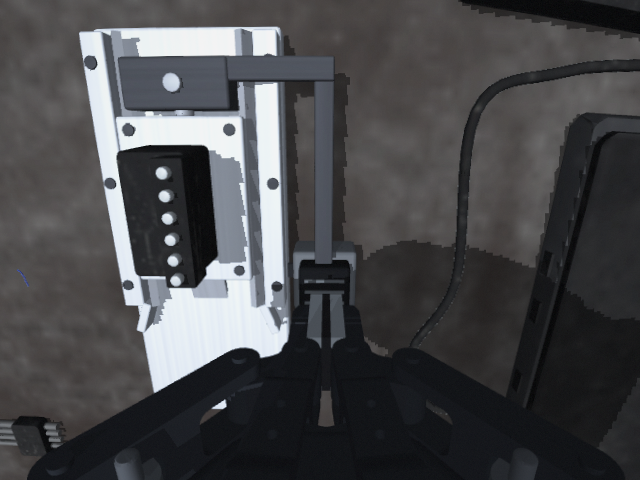

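Run:
```python
from h import *
p=cam("wrist");print(proj(p,[(.5035,-.1546,.028),(.504,-.154,.034)]))
```

```text
[[326.95129151 286.69195357]
 [325.65773993 290.94390093]]
```

Emit:
arm_command(
  plan=[
    {"translation": [0, 0, -0.2], "delta_rot": [0, 0, 0], "grip": 1},
    {"translation": [0, 0, -0.2], "delta_rot": [0, 0, 0], "grip": 1},
    {"translation": [0, 0, -0.2], "delta_rot": [0, 0, 0], "grip": 1},
  ],
)

```text
clock: 2.95
tcp_pos: [0.5034, -0.1546, 0.0259]
ee_rot: [0.998, -0.061, -0.0, -0.002]
contact_force: [0.6, -0.9, -0.7]
opening: -0.0001
```

Emit:
arm_command(
  plan=[
    {"translation": [0, 0, -0.2], "delta_rot": [0, 0, 0], "grip": 1},
    {"translation": [0, 0, -0.3], "delta_rot": [0, 0, 0], "grip": 1},
    {"translation": [0, 0, -0.3], "delta_rot": [0, 0, 0], "grip": 1},
  ],
)

```text
clock: 3.25
tcp_pos: [0.5032, -0.1546, 0.0227]
ee_rot: [0.998, -0.061, -0.0, -0.002]
contact_force: [-0.1, 0.4, 0.1]
opening: -0.0001
```

Run:
```python
from h import *
import pickle
p=cam("wrist");i=camera("wrist");cv2.imwrite("pics/w4.png",cv2.resize(i[200:360,220:440,::-1],None,fx=3,fy=3))
s=camera("scene");print(s.shape)
cv2.imwrite("pics/s4.png",np.hstack([cv2.resize(i[90:360,90:410,::-1],(400,338)),cv2.resize(s[180:290,330:460,::-1],(400,338),interpolation=cv2.INTER_CUBIC)]))
print(read_state()["tcp_pos"],read_state()["contact_force"])
```

```text
(480, 640, 3)
[ 0.50331535 -0.15457537  0.02285377] [-0.00929737 -0.51318102 -1.11593531]
```

View pics/s4.png

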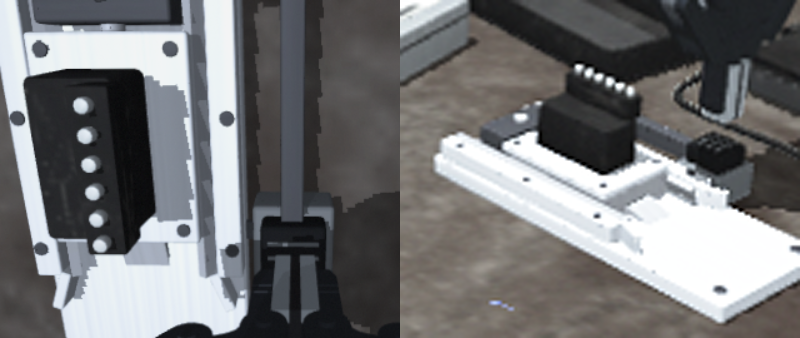

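Run:
```python
from h import *
t=read_state()["tcp_pos"]
s=cam("scene")
f=lambda X:(proj(s,X)-[330,180])*[400/130,338/110]+[400,0]
print(f([t,t+[0,0,.01],t+[0,0,.02],t+[0,0,.03],[.504,-.154,.034]]))
i=cv2.imread("pics/s4.png")
```

```text
[[711.47664863 159.34167539]
 [713.28540903 144.37218338]
 [715.09996876 129.28093452]
 [716.92013421 114.06766684]
 [712.00134932 142.60351011]]
```

Emit:
arm_command(
  plan=[
    {"translation": [0, 0, -0.3], "delta_rot": [0, 0, 0], "grip": 1},
    {"translation": [0, 0, -0.6], "delta_rot": [0, 0, 0], "grip": 1},
    {"translation": [0, 0, -0.6], "delta_rot": [0, 0, 0], "grip": 1},
  ],
)

```text
clock: 3.65
tcp_pos: [0.5029, -0.1544, 0.0163]
ee_rot: [0.998, -0.061, -0.001, -0.002]
contact_force: [-0.4, -0.2, 0.2]
opening: -0.0
```

Run:
```python
from h import *
for k in range(3):
    s=camera("scene"); st=read_state(); print(st["contact_force"],st["tcp_pos"])
i=camera("wrist");d=camera("side")
r=lambda x:cv2.resize(x[:,:,::-1],(400,338),interpolation=cv2.INTER_CUBIC)
cv2.imwrite("pics/s5.png",np.hstack([r(s[190:275,380:480]),r(d[250:335,190:290])]))
c=cam("scene");e=cam("side");t=st["tcp_pos"]
X=[t,t+[0,0,.01],t+[0,0,.02],t+[0,0,.03],[.504,-.154,.034]]
print((proj(c,X)-[380,190])*[4,338/85]);print((proj(e,X)-[190,250])*[4,338/85]+[400,0])
```

```text
[0.15151121 0.49738449 0.88928777] [ 0.50301683 -0.15442805  0.01650342]
[-1.03965192 -0.18853248 -0.37096767] [ 0.50317238 -0.15450998  0.0166639 ]
[0.23957648 0.15337629 0.60865142] [ 0.50329432 -0.1545593   0.01680097]
[[203.52065934 178.11787698]
 [205.86751216 158.84050201]
 [208.222051   139.4057797 ]
 [210.58403196 119.81334279]
 [205.60175411 144.78101308]]
[[534.21961624 200.05597053]
 [531.35008951 189.23518675]
 [528.44123141 178.25330135]
 [525.49229728 167.10694595]
 [531.04985225 181.11531297]]
```

View pics/s5.png

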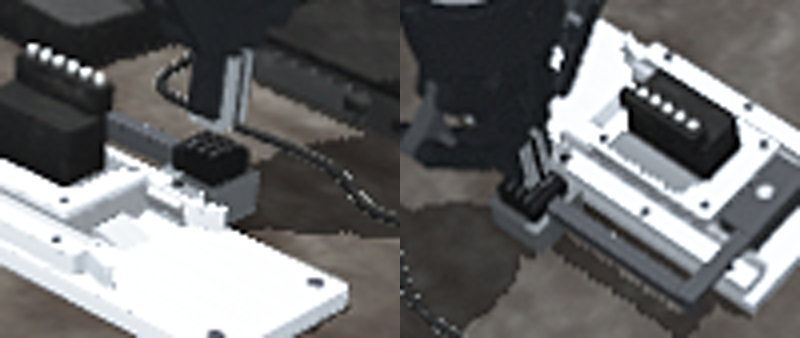

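Run:
```python
from h import *
np.set_printoptions(precision=4,suppress=True)
c=cam("scene");e=cam("side");w=cam("wrist")
def tri(*obs):
    A=[];b=[]
    for p,uv in obs:
        a=ray(p,[uv],0)[0];o=ray(p,[uv],.3)[0];d=(o-a)/np.linalg.norm(o-a);P=np.eye(3)-np.outer(d,d);A.append(P);b.append(P@a)
    return np.linalg.lstsq(np.vstack(A),np.hstack(b),rcond=None)[0]
sc=lambda u,v:(380+u/4,190+v/3.976); sd=lambda u,v:(190+(u-400)/4,250+v/3.976)
print("tip",tri((c,sc(228,127)),(e,sd(530,187))))
print("pad",tri((c,sc(211,150)),(e,sd(528,190))))
print(read_state()["tcp_pos"])
i=camera("wrist");cv2.imwrite("pics/w5.png",cv2.resize(i[230:350,240:410,::-1],None,fx=4,fy=4,interpolation=cv2.INTER_CUBIC))
```

```text
tip [ 0.5039 -0.1622  0.0398]
pad [ 0.5034 -0.1576  0.0302]
[ 0.5034 -0.1546  0.0169]
```

View pics/w5.png

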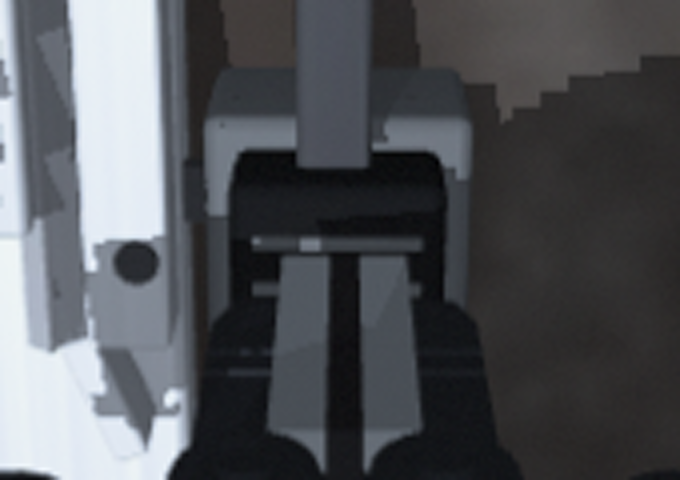

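Emit:
arm_command(
  plan=[
    {"translation": [0, 0, -0.3], "delta_rot": [0, 0, 0], "grip": 1},
    {"translation": [0, 0, -0.6], "delta_rot": [0, 0, 0], "grip": 1},
    {"translation": [0, 0, -0.8], "delta_rot": [0, 0, 0], "grip": 1},
    {"translation": [0, 0, -0.8], "delta_rot": [0, 0, 0], "grip": 1},
  ],
)

```text
clock: 4.35
tcp_pos: [0.5031, -0.1545, 0.0085]
ee_rot: [0.998, -0.061, -0.001, -0.002]
contact_force: [0.3, 0.3, -0.4]
opening: 0.0
```

Emit:
arm_command(
  plan=[
    {"translation": [0, 0, -0.2], "delta_rot": [0, 0, 0], "grip": 1},
    {"translation": [0, 0, -0.4], "delta_rot": [0, 0, 0], "grip": 1},
    {"translation": [0, 0, -0.4], "delta_rot": [0, 0, 0], "grip": 1},
  ],
)

```text
clock: 4.65
tcp_pos: [0.5031, -0.1545, 0.0043]
ee_rot: [0.998, -0.061, -0.001, -0.002]
contact_force: [-1.0, -0.1, -0.4]
opening: 0.0004
```

```bash
cat >> h.py <<'E'
def force(n=4):
    F=[]
    for k in range(n): camera("wrist"); F.append(read_state()["contact_force"])
    s=read_state();print("F",np.mean(F,0).round(2),"tcp",s["tcp_pos"].round(4),"t",s["clock"],"open",s["opening"])
E
python3 -c "
from h import *
force()"
```

```text
F [-0.15 -0.05  0.07] tcp [ 0.503  -0.1544  0.0044] t 4.85 open -0.000316294540613378
```

Run:
```python
from h import *
s=camera("scene");d=camera("side");i=camera("wrist")
r=lambda x,w:cv2.resize(x[:,:,::-1],(w,300),interpolation=cv2.INTER_CUBIC)
o=np.vstack([np.hstack([r(s[195:255,405:465],300),r(d[265:325,200:260],300)]),np.hstack([r(i[230:350,260:380],300),r(s[150:290,350:490],300)])])
cv2.imwrite("pics/s6.png",o)
c=cam("scene");e=cam("side");t=read_state()["tcp_pos"]
X=[t,t+[0,0,.01],t+[0,0,.02],t+[0,0,.03],[.504,-.154,.034]]
print((proj(c,X)-[405,195])*5);print((proj(e,X)-[200,265])*5+[300,0])
```

```text
[[126.27204454 228.90213835]
 [129.19602828 204.90268687]
 [132.12998496 180.7059454 ]
 [135.07362855 156.3113827 ]
 [132.00219264 157.04713183]]
[[421.74154139 192.57560161]
 [418.2117766  179.21187179]
 [414.6339479  165.65065995]
 [411.00714913 151.88786216]
 [413.81231532 152.73375151]]
```

View pics/s6.png

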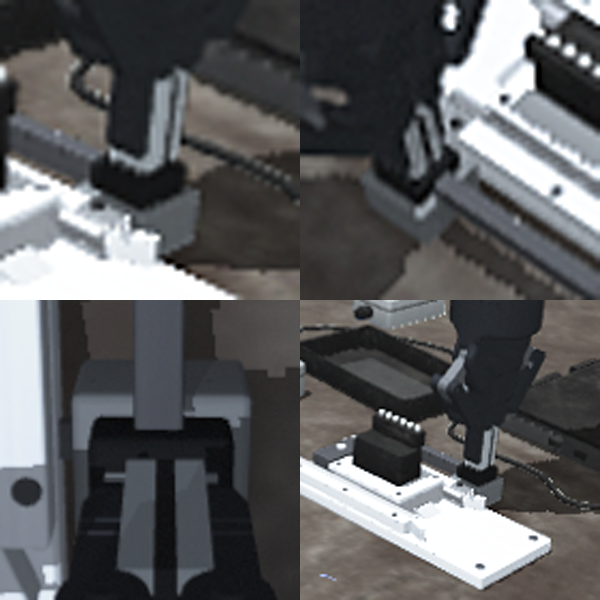

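Emit:
arm_command(
  plan=[
    {"translation": [0, 0, -0.2], "delta_rot": [0, 0, 0], "grip": 1},
    {"translation": [0, 0, -0.4], "delta_rot": [0, 0, 0], "grip": 1},
    {"translation": [0, 0, -0.4], "delta_rot": [0, 0, 0], "grip": 1},
  ],
)

```text
clock: 5.3
tcp_pos: [0.5032, -0.1545, 0.0004]
ee_rot: [0.998, -0.061, -0.0, -0.002]
contact_force: [-0.8, -0.2, 2.0]
opening: -0.0002
```

```bash
python3 -c "
from h import *
force()"
```

```text
F [ 0.23 -0.27  2.02] tcp [ 5.031e-01 -1.545e-01  5.000e-04] t 5.5 open -2.6653374949992797e-05
```

Emit:
arm_command(
  plan=[
    {"translation": [0, 0, -0.2], "delta_rot": [0, 0, 0], "grip": 1},
    {"translation": [0, 0, -0.45], "delta_rot": [0, 0, 0], "grip": 1},
    {"translation": [0, 0, -0.45], "delta_rot": [0, 0, 0], "grip": 1},
    {"translation": [0, 0, -0.45], "delta_rot": [0, 0, 0], "grip": 1},
    {"translation": [0, 0, -0.45], "delta_rot": [0, 0, 0], "grip": 1},
  ],
)

```text
clock: 6.0
tcp_pos: [0.5034, -0.1546, -0.0007]
ee_rot: [0.998, -0.061, 0.0, -0.001]
contact_force: [-9.1, 3.7, 28.5]
opening: 0.0
```

Run:
```python
from h import *
import pickle
force()
i=camera("wrist");p=cam("wrist")
_,w3=pickle.load(open("w3.pkl","rb"))
g=cv2.cvtColor(i,cv2.COLOR_RGB2GRAY).astype(int)
# dark column profile of block/plunger at u=165 and 185
for n,im in(("old",w3),("new",i)):
    g=cv2.cvtColor(im,cv2.COLOR_RGB2GRAY).astype(int)
    print(n,[(v,g[v,135]) for v in range(90,180,4)])
cv2.imwrite("pics/w7.png",i[:,:,::-1])
```

```text
F [-8.51  3.49 29.73] tcp [ 0.5034 -0.1546 -0.0007] t 6.2 open 0.00011911268487746471
old [(90, np.int64(82)), (94, np.int64(84)), (98, np.int64(84)), (102, np.int64(83)), (106, np.int64(82)), (110, np.int64(69)), (114, np.int64(142)), (118, np.int64(230)), (122, np.int64(242)), (126, np.int64(242)), (130, np.int64(163)), (134, np.int64(242)), (138, np.int64(242)), (142, np.int64(242)), (146, np.int64(242)), (150, np.int64(22)), (154, np.int64(42)), (158, np.int64(40)), (162, np.int64(39)), (166, np.int64(40)), (170, np.int64(38)), (174, np.int64(41)), (178, np.int64(41))]
new [(90, np.int64(81)), (94, np.int64(81)), (98, np.int64(81)), (102, np.int64(75)), (106, np.int64(25)), (110, np.int64(142)), (114, np.int64(141)), (118, np.int64(240)), (122, np.int64(240)), (126, np.int64(241)), (130, np.int64(240)), (134, np.int64(239)), (138, np.int64(240)), (142, np.int64(240)), (146, np.int64(240)), (150, np.int64(85)), (154, np.int64(223)), (158, np.int64(239)), (162, np.int64(239)), (166, np.int64(239)), (170, np.int64(240)), (174, np.int64(240)), (178, np.int64(239))]
```

Emit:
arm_command(
  plan=[
    {"translation": [0, 0, 0.2], "delta_rot": [0, 0, 0], "grip": 1},
    {"translation": [0, 0, 0.2], "delta_rot": [0, 0, 0], "grip": 1},
  ],
)

```text
clock: 6.45
tcp_pos: [0.5039, -0.1548, 0.002]
ee_rot: [0.998, -0.061, 0.001, -0.001]
contact_force: [-0.2, -0.1, -0.8]
opening: -0.0003
```

Run:
```python
from h import *
force(2)
w=cv2.imread("pics/w7.png");s=camera("scene")
r=lambda x:cv2.resize(x,(400,300),interpolation=cv2.INTER_CUBIC)
d=camera("side")
cv2.imwrite("pics/s8.png",np.vstack([np.hstack([r(w),r(w[60:360,0:400])]),np.hstack([r(s[185:275,345:465,::-1]),r(d[245:335,195:315,::-1])])]))
```

```text
F [-0.46 -0.12 -0.32] tcp [ 0.5032 -0.1545  0.001 ] t 6.55 open -1.0756383075504072e-05
```

View pics/s8.png

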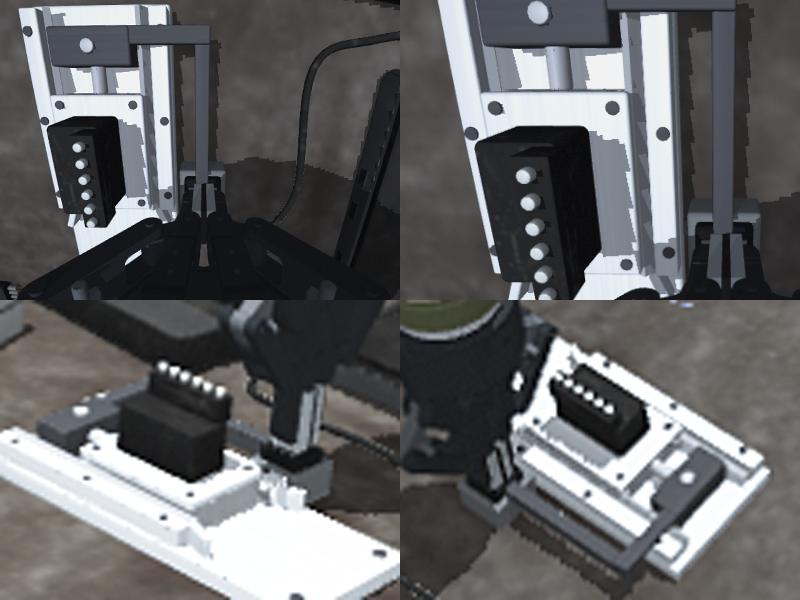

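Emit:
arm_command(
  plan=[
    {"translation": [0, 0, 3], "delta_rot": [0, 0, 0], "grip": 1},
    {"translation": [0, 0, 7], "delta_rot": [0, 0, 0], "grip": 1},
    {"translation": [1, 1, 11], "delta_rot": [0, 0, -0.5], "grip": 0.4},
    {"translation": [3, 4, 13], "delta_rot": [0, 0, -0.5], "grip": 0.4},
    {"translation": [4.1, 6.2, 13], "delta_rot": [0, 0, -0.5], "grip": 0.4},
    {"translation": [4.1, 6.2, 13], "delta_rot": [0, 0, -0.5], "grip": 0.4},
    {"translation": [4.1, 6.2, 13], "delta_rot": [0, 0, -0.5], "grip": 0.4},
  ],
)

```text
clock: 7.35
tcp_pos: [0.5434, -0.092, 0.1297]
ee_rot: [0.998, -0.064, -0.001, -0.002]
contact_force: [0.1, 0.3, -0.8]
opening: 0.0507
```

Run:
```python
from h import *
import pickle
force(2)
p=cam("wrist");i=camera("wrist");pickle.dump((p,i),open("w9.pkl","wb"))
t=read_state()["tcp_pos"]
print("tcp proj",proj(p,[t,t+[0,0,.03]]),"block top exp",proj(p,[(.5445,-.0924,.0595),(.5445,-.0924,.0315)]))
o=i[:,:,::-1].copy()
cv2.imwrite("pics/w9.png",o)
```

```text
F [-0.42  0.56 -0.12] tcp [ 0.543  -0.0927  0.1296] t 7.45 open 0.05099991086420169
tcp proj [[327.45129072 286.73232368]
 [327.52038681 315.51403939]] block top exp [[326.34256095 242.60919084]
 [326.41021728 231.50599737]]
```

View pics/w9.png

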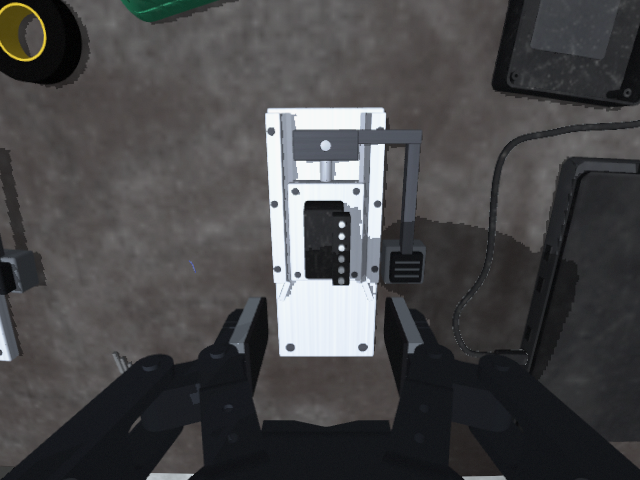

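Emit:
arm_command(
  plan=[
    {"translation": [0.1, 0, -4], "delta_rot": [0, 0, 0], "grip": 0.4},
    {"translation": [0.1, 0, -8], "delta_rot": [0, 0, 0], "grip": 0.4},
    {"translation": [0.1, 0, -10], "delta_rot": [0, 0, 0], "grip": 0.4},
    {"translation": [0.1, 0, -11], "delta_rot": [0, 0, 0], "grip": 0.4},
    {"translation": [0.1, 0, -11.5], "delta_rot": [0, 0, 0], "grip": 0.4},
    {"translation": [0.1, 0, -11.5], "delta_rot": [0, 0, 0], "grip": 0.4},
  ],
)

```text
clock: 8.1
tcp_pos: [0.5441, -0.0934, 0.0147]
ee_rot: [0.998, -0.066, -0.001, -0.002]
contact_force: [0.3, 0.0, -0.7]
opening: 0.051
```

```bash
python3 -c "
from h import *
force()"
```

```text
F [-0.27  0.09 -0.02] tcp [ 0.5451 -0.0933  0.016 ] t 8.3 open 0.05161101777219327
```

Emit:
arm_command(
  plan=[
    {"translation": [0, 0.1, -0.3], "delta_rot": [0, 0, 0], "grip": 0.4},
    {"translation": [0, 0.1, -0.6], "delta_rot": [0, 0, 0], "grip": 0.4},
    {"translation": [0, 0.1, -0.8], "delta_rot": [0, 0, 0], "grip": 0.4},
    {"translation": [0, 0.1, -0.8], "delta_rot": [0, 0, 0], "grip": 0.4},
  ],
)

```text
clock: 8.7
tcp_pos: [0.5447, -0.0922, 0.0076]
ee_rot: [0.998, -0.066, -0.0, -0.002]
contact_force: [-0.1, 0.9, 0.1]
opening: 0.0512
```

```bash
python3 -c "
from h import *
force()"
```

```text
F [-0.07 -0.02  0.02] tcp [ 0.5451 -0.0923  0.0079] t 8.9 open 0.05129250491371607
```

Close the grip.

Emit:
arm_command(
  plan=[
    {"translation": [0, 0, 0], "delta_rot": [0, 0, 0], "grip": 0.55},
    {"translation": [0, 0, 0], "delta_rot": [0, 0, 0], "grip": 0.8},
    {"translation": [0, 0, 0], "delta_rot": [0, 0, 0], "grip": 1},
    {"translation": [0, 0, 0], "delta_rot": [0, 0, 0], "grip": 1},
    {"translation": [0, 0, 0], "delta_rot": [0, 0, 0], "grip": 1},
    {"translation": [0, 0, 0], "delta_rot": [0, 0, 0], "grip": 1},
  ],
  force=70,
)

```text
clock: 9.5
tcp_pos: [0.5455, -0.0924, 0.0084]
ee_rot: [0.998, -0.066, 0.0, -0.001]
contact_force: [-0.6, 0.2, 5.2]
opening: 0.0316
```

```bash
python3 -c "
from h import *
force()"
```

```text
F [-0.58 -0.27  5.07] tcp [ 0.5455 -0.0924  0.0084] t 9.7 open 0.031998999826061233
```

Emit:
arm_command(
  plan=[
    {"translation": [-0.5, 0.07, 0], "delta_rot": [0, 0, 0], "grip": 1},
    {"translation": [-1.5, 0.2, 0], "delta_rot": [0, 0, 0], "grip": 1},
    {"translation": [-2.5, 0.33, 0], "delta_rot": [0, 0, 0], "grip": 1},
    {"translation": [-3.5, 0.47, 0], "delta_rot": [0, 0, 0], "grip": 1},
    {"translation": [-4, 0.53, 0], "delta_rot": [0, 0, 0], "grip": 1},
    {"translation": [-4, 0.53, 0], "delta_rot": [0, 0, 0], "grip": 1},
  ],
)

```text
clock: 10.3
tcp_pos: [0.5037, -0.0867, 0.0084]
ee_rot: [0.998, -0.066, -0.0, -0.002]
contact_force: [-1.4, -0.6, 3.4]
opening: 0.0316
```

```bash
python3 -c "
from h import *
force(3);print(read_state()['wrist_torque'])"
```

```text
F [-2.04  0.28  4.47] tcp [ 0.5049 -0.0869  0.0084] t 10.45 open 0.03193717998669219
[0.2899574  0.35713658 0.06333862]
```

Emit:
arm_command(
  plan=[
    {"translation": [-0.7, 0.09, 0.03], "delta_rot": [0, 0, 0], "grip": 1},
    {"translation": [-1.8, 0.24, 0.03], "delta_rot": [0, 0, 0], "grip": 1},
    {"translation": [-2.9, 0.39, 0.03], "delta_rot": [0, 0, 0], "grip": 1},
    {"translation": [-4, 0.53, 0.03], "delta_rot": [0, 0, 0], "grip": 1},
    {"translation": [-5.1, 0.68, 0.03], "delta_rot": [0, 0, 0], "grip": 1},
    {"translation": [-6.2, 0.82, 0.03], "delta_rot": [0, 0, 0], "grip": 1},
    {"translation": [-6.9, 0.92, 0.03], "delta_rot": [0, 0, 0], "grip": 1},
    {"translation": [-6.9, 0.92, 0.03], "delta_rot": [0, 0, 0], "grip": 1},
  ],
)

```text
clock: 11.25
tcp_pos: [0.4341, -0.0773, 0.0085]
ee_rot: [0.998, -0.066, -0.001, -0.002]
contact_force: [-0.9, -0.1, -4.4]
opening: 0.0319
```

Run:
```python
from h import *
import pickle
force(3)
p=cam("wrist");i=camera("wrist");pickle.dump((p,i),open("w10.pkl","wb"));cv2.imwrite("pics/w10.png",i[:,:,::-1])
```

```text
F [ 0.4   0.24 -4.5 ] tcp [ 0.4358 -0.0778  0.0085] t 11.4 open 0.031490607863224364
```

Emit:
arm_command(
  plan=[
    {"translation": [0, 0, 2], "delta_rot": [0, 0, 0], "grip": 1},
    {"translation": [0, 0, 6], "delta_rot": [0, 0, 0], "grip": 1},
    {"translation": [0, 2, 10], "delta_rot": [0, 0, -1], "grip": 1},
    {"translation": [0, 6, 14], "delta_rot": [0, 0, -2], "grip": 1},
    {"translation": [0, 11, 18], "delta_rot": [0, 0, -3], "grip": 1},
    {"translation": [0, 16, 21], "delta_rot": [0, 0, -3.6], "grip": 1},
    {"translation": [0, 21, 24], "delta_rot": [0, 0, -3.6], "grip": 1},
    {"translation": [0, 26, 24], "delta_rot": [0, 0, -3.6], "grip": 1},
    {"translation": [0, 31, 24], "delta_rot": [0, 0, -3.6], "grip": 1},
    {"translation": [0, 35, 24], "delta_rot": [0, 0, -3.6], "grip": 1},
  ],
)

```text
clock: 12.45
tcp_pos: [0.4161, 0.0374, 0.2367]
ee_rot: [0.997, -0.068, -0.0, -0.021]
contact_force: [-0.7, -0.8, -5.3]
opening: 0.0316
```

Emit:
arm_command(
  plan=[
    {"translation": [0, 0.8, 0], "delta_rot": [0, 0, 0], "grip": 1},
    {"translation": [0, 0.8, 0], "delta_rot": [0, 0, 0], "grip": 1},
  ],
)

```text
clock: 12.65
tcp_pos: [0.4149, 0.0409, 0.2358]
ee_rot: [0.998, -0.066, -0.001, -0.023]
contact_force: [-0.7, -0.1, -4.8]
opening: 0.0318
```

Run:
```python
from h import *
import pickle
force(3)
p=cam("wrist");i=camera("wrist");pickle.dump((p,i),open("w11.pkl","wb"));cv2.imwrite("pics/w11.png",i[:,:,::-1])
```

```text
F [ 0.66  0.03 -4.34] tcp [0.4153 0.0407 0.2361] t 12.8 open 0.03155829306743738
```

Run:
```python
from h import *
np.set_printoptions(precision=3,suppress=True)
s=read_state();print(s["joint_positions"],s["dq"],s["joint_efforts"],s["ee_rot"],s["wrist_torque"])
```

```text
[-0.133 -0.005 -0.253  1.327  0.046  3.141] [ 0.    -0.001  0.004  0.001  0.    -0.   ] [  0.022 -31.473  31.68    0.068   0.22    0.001] [ 0.998 -0.066 -0.    -0.023] [-0.137 -0.026  0.014]
```

Emit:
arm_command(
  plan=[
    {"translation": [0, 0, 0], "delta_rot": [-1.3, 0, 4], "grip": 1},
    {"translation": [0, 0, 0], "delta_rot": [-2.6, 0, 8], "grip": 1},
    {"translation": [0, 0, 0], "delta_rot": [-2.6, 0, 8], "grip": 1},
    {"translation": [0, 0, 0], "delta_rot": [-2.6, 0, 8], "grip": 1},
  ],
)

```text
clock: 13.25
tcp_pos: [0.4154, 0.0408, 0.2361]
ee_rot: [1.0, 0.003, -0.001, -0.001]
contact_force: [0.6, -0.4, -5.1]
opening: 0.0317
```

Emit:
arm_command(
  plan=[
    {"translation": [0, 0, 0], "delta_rot": [0, 0, 8], "grip": 1},
    {"translation": [0, 1, 0], "delta_rot": [0, 0, 16], "grip": 1},
    {"translation": [0, 2, 0], "delta_rot": [0, 0, 24], "grip": 1},
    {"translation": [0, 3, 0], "delta_rot": [0, 0, 32], "grip": 1},
    {"translation": [0, 4, 0], "delta_rot": [0, 0, 40], "grip": 1},
    {"translation": [0, 5, 0], "delta_rot": [0, 0, 48], "grip": 1},
    {"translation": [0, 6, 0], "delta_rot": [0, 0, 56], "grip": 1},
    {"translation": [0, 7, 0], "delta_rot": [0, 0, 64], "grip": 1},
    {"translation": [0, 8, 0], "delta_rot": [0, 0, 72], "grip": 1},
    {"translation": [0, 8, 0], "delta_rot": [0, 0, 80], "grip": 1},
  ],
)

```text
clock: 14.25
tcp_pos: [0.4154, 0.1216, 0.236]
ee_rot: [0.762, 0.647, -0.001, -0.001]
contact_force: [-0.7, 0.4, -3.6]
opening: 0.0317
```

Emit:
arm_command(
  plan=[
    {"translation": [0, 1, 0], "delta_rot": [0, 0, 8], "grip": 1},
    {"translation": [0, 2, 0], "delta_rot": [0, 0, 16], "grip": 1},
    {"translation": [0, 3, 0], "delta_rot": [0, 0, 24], "grip": 1},
    {"translation": [0, 4, 0], "delta_rot": [0, 0, 32], "grip": 1},
    {"translation": [0, 5, 0], "delta_rot": [0, 0, 40], "grip": 1},
    {"translation": [0, 6, 0], "delta_rot": [0, 0, 48], "grip": 1},
    {"translation": [0, 7, 0], "delta_rot": [0, 0, 56], "grip": 1},
    {"translation": [0, 8, 0], "delta_rot": [0, 0, 64], "grip": 1},
    {"translation": [0, 8, 0], "delta_rot": [0, 0, 72], "grip": 1},
    {"translation": [0, 8, 0], "delta_rot": [0, 0, 80], "grip": 1},
  ],
)

```text
clock: 15.25
tcp_pos: [0.4154, 0.2017, 0.2358]
ee_rot: [0.165, 0.986, -0.001, -0.0]
contact_force: [0.5, 0.2, -4.5]
opening: 0.0314
```

Emit:
arm_command(
  plan=[
    {"translation": [0, 1, 0], "delta_rot": [0, 0, 8], "grip": 1},
    {"translation": [0, 2, 0], "delta_rot": [0, 0, 16], "grip": 1},
    {"translation": [0, 3, 0], "delta_rot": [0, 0, 24], "grip": 1},
    {"translation": [0, 4, 0], "delta_rot": [0, 0, 32], "grip": 1},
    {"translation": [0, 5, 0], "delta_rot": [0, 0, 40], "grip": 1},
    {"translation": [0, 6, 0], "delta_rot": [0, 0, 48], "grip": 1},
    {"translation": [0, 7, 0], "delta_rot": [0, 0, 56], "grip": 1},
    {"translation": [0, 8, 0], "delta_rot": [0, 0, 64], "grip": 1},
    {"translation": [0, 8, 0], "delta_rot": [0, 0, 72], "grip": 1},
    {"translation": [0, 8, 0], "delta_rot": [0, 0, 80], "grip": 1},
  ],
)

```text
clock: 16.25
tcp_pos: [0.4154, 0.2818, 0.2354]
ee_rot: [-0.509, 0.861, -0.001, 0.0]
contact_force: [-0.1, -0.1, -4.0]
opening: 0.0313
```

Emit:
arm_command(
  plan=[
    {"translation": [0, 0, 0], "delta_rot": [0, 0, 8], "grip": 1},
    {"translation": [0, 0, 0], "delta_rot": [0, 0, 16], "grip": 1},
    {"translation": [0, 0, 0], "delta_rot": [0, 0, 24], "grip": 1},
    {"translation": [0, 0, 0], "delta_rot": [0, 0, 32], "grip": 1},
    {"translation": [0, 0, 0], "delta_rot": [0, 0, 40], "grip": 1},
    {"translation": [0, 0, 0], "delta_rot": [0, 0, 48], "grip": 1},
    {"translation": [0, 0, 0], "delta_rot": [0, 0, 56], "grip": 1},
    {"translation": [0, 0, 0], "delta_rot": [0, 0, 64], "grip": 1},
    {"translation": [0, 0, 0], "delta_rot": [0, 0, 72], "grip": 1},
    {"translation": [0, 0, 0], "delta_rot": [0, 0, 80], "grip": 1},
  ],
)

```text
clock: 17.25
tcp_pos: [0.4156, 0.2816, 0.2352]
ee_rot: [0.944, -0.33, 0.0, -0.0]
contact_force: [0.2, -0.4, -4.3]
opening: 0.0321
```

Emit:
arm_command(
  plan=[
    {"translation": [0, 0, 0], "delta_rot": [0, 0, 8], "grip": 1},
    {"translation": [0, 0, 0], "delta_rot": [0, 0, 16], "grip": 1},
    {"translation": [0, 0, 0], "delta_rot": [0, 0, 24], "grip": 1},
    {"translation": [0, 0, 0], "delta_rot": [0, 0, 27.3], "grip": 1},
    {"translation": [0, 0, 0], "delta_rot": [0, 0, 27.3], "grip": 1},
    {"translation": [0, 0, 0], "delta_rot": [0, 0, 27.3], "grip": 1},
  ],
)

```text
clock: 17.85
tcp_pos: [0.4157, 0.2814, 0.235]
ee_rot: [0.995, -0.099, -0.0, -0.001]
contact_force: [-0.1, -1.0, -4.5]
opening: 0.0315
```

Run:
```python
from h import *
import pickle
np.set_printoptions(precision=4,suppress=True)
force(3)
p=cam("wrist");i=camera("wrist");pickle.dump((p,i),open("w12.pkl","wb"))
s=read_state();print(s["joint_positions"],s["ee_rot"])
# expected features
o=np.array([.569,.254]);th=np.radians(-11.2);R=np.array([[np.cos(th),-np.sin(th)],[np.sin(th),np.cos(th)]])
D=lambda x,y,z:np.r_[o+R@[x,y],z]
print("exp",proj(p,[D(-.115,.045,.012),D(-.115,-.045,.012),D(-.033,.045,.024),D(.107,.045,.024),D(.107,-.045,.024)]))
g=cv2.cvtColor(i,cv2.COLOR_RGB2GRAY)
# coarse ascii map
m=cv2.resize(g,(80,48),interpolation=cv2.INTER_AREA)
for r in m: print("".join("#" if v>200 else "+" if v>130 else "." if v>60 else " " for v in r))
```

```text
F [ 0.3   0.39 -4.2 ] tcp [0.4156 0.2815 0.2351] t 18.0 open 0.03187693340420436
[ 0.4349  0.1629 -0.0702  1.3372  0.0009 -2.5092] [ 0.9951 -0.0986 -0.     -0.0005]
exp [[282.5744 164.7972]
 [365.5638 164.6305]
 [278.1696  81.9596]
 [272.575  -85.6655]
 [373.8183 -86.0239]]
  ...  .... ......................+++######+++.................................+
  .... .... ......................#++######++#.................................+
  .... .+.. ......................#++######+++.................................#
   ...  ... ......................#++######+++.................................#
   ...............................#++######+++.................................+
    ..............................+++######+++.    ..........................++#
    ....................+.........+++##++##+++. .. ..........................+++
     .............................+++##++##+++.   ...........................#+#
     .............................+#+######+#+...............................###
     .........+...................+#+########...............................+###
      .......+.
[... 2342 characters left out ...]
                          .+.       . .                    ...........++
                                  .+++++++  . .                     ............
                                  .+++++++  . +             +         ..........
                           .          ....            .      .          ........
                          +.                          +.                  ......
                         ...                          +++                  .....
                         ..                           .++.                   ...
                                                        ++#.                   .
                                                         .#+
```

Run:
```python
from h import *
import pickle
np.set_printoptions(precision=4,suppress=True)
p,i=pickle.load(open("w12.pkl","rb"));g=cv2.GaussianBlur(cv2.cvtColor(i,cv2.COLOR_RGB2GRAY),(3,3),0).astype(float)
def cross(line,th,rng):  # all threshold crossings
    return [round(k+(th-line[k])/(line[k+1]-line[k]),1)*np.sign(line[k+1]-line[k]) for k in range(*rng) if (line[k]-th)*(line[k+1]-th)<0]
for v in (30,60,80,90,100,110,120,130,140,150,155): print(v,cross(g[v],140,(255,390)))
for u in (295,310,325,340,355): print("u",u,cross(g[:,u],140,(100,300)))
print("plate rows"); 
for v in (182,186,190,194,200,204,208,215): print(v,cross(g[v],140,(150,420)))
for u in (205,220,240,260,280,300,320,340,360,375): print("u",u,cross(g[:,u],140,(170,260)))
```

```text
30 [np.float64(272.4), np.float64(-284.4), np.float64(287.4), np.float64(-349.6), np.float64(353.6), np.float64(-365.8)]
60 [np.float64(273.7), np.float64(-285.6), np.float64(287.9), np.float64(-349.4), np.float64(353.6), np.float64(-365.2)]
80 [np.float64(274.5), np.float64(-286.0), np.float64(-349.3), np.float64(353.2), np.float64(-364.6)]
90 [np.float64(276.1), np.float64(-287.9), np.float64(290.2), np.float64(-363.3)]
100 [np.float64(276.6), np.float64(-284.8), np.float64(286.9), np.float64(-363.1)]
110 [np.float64(276.9), np.float64(-363.1)]
120 [np.float64(277.4), np.float64(-362.7)]
130 [np.float64(277.5), np.float64(-362.4)]
140 [np.float64(278.4), np.float64(-362.4)]
150 [np.float64(278.5), np.float64(-362.3)]
155 [np.float64(278.9), np.float64(-285.8), np.float64(292.3), np.float64(-348.8), np.float64(355.9), np.float64(-362.0)]
u 295 [np.float64(-166.3), np.float64(229.5), np.float64(-259.6)]
u 310 [np.float64(-166.0), np.float64(229.6), np.float64(-259.5)]
u 325 [np.float64(-165.9), np.float64(229.6), np.float64(-259.7)]
u 340 [np.float64(-165.8), np.float64(229.7), np.float64(-259.7)]
u 355 [np.float64(-153.0), np.float64(158.5), np.float64(-165.6), np.float64(-261.7)]
plate rows
182 []
186 []
190 []
194 []
200 []
204 []
208 []
215 []
u 205 []
u 220 []
u 240 []
u 260 [np.float64(231.6), np.float64(-241.9)]
u 280 [np.float64(229.6)]
u 300 [np.float64(229.9), np.float64(-259.5)]
u 320 [np.float64(229.6), np.float64(-259.5)]
u 340 [np.float64(229.7), np.float64(-259.7)]
u 360 [np.float64(230.0)]
u 375 [np.float64(225.2), np.float64(-227.1), np.float64(229.9), np.float64(-240.2), np.float64(248.5)]
```

Run:
```python
from h import *
import pickle
np.set_printoptions(precision=4,suppress=True)
p,i=pickle.load(open("w12.pkl","rb"));g=cv2.cvtColor(i,cv2.COLOR_RGB2GRAY).astype(int)
print("prof u=320",g[215:268,320]);print("u=275",g[215:268,275])
for v in (226,232,238,244,250): 
    r=g[v]; print(v,[(k,r[k],r[k+1]) for k in range(170,420) if abs(r[k+1]-r[k])>35])
vs=np.array([100,110,120,130,140,150])
L=ray(p,np.c_[[276.6,276.9,277.4,277.5,278.4,278.5],vs],.012)[:,:2];Rr=ray(p,np.c_[[363.1,363.1,362.7,362.4,362.4,362.3],vs],.012)[:,:2]
def ang(P): c=P-P.mean(0);d=np.linalg.svd(c)[2][0];d*=np.sign(d[0]);return np.degrees(np.arctan2(d[1],d[0])),P.mean(0)
print(ang(L),ang(Rr))
vs=np.array([30,60,80]);L2=ray(p,np.c_[[272.4,273.7,274.5],vs],.024)[:,:2];R2=ray(p,np.c_[[365.8,365.2,364.6],vs],.024)[:,:2]
print(ang(L2),ang(R2))
F=ray(p,[(295,166.3),(310,166),(325,165.9),(340,165.8)],.012);print("front",F,ang(F[:,:2]))
th=np.radians((ang(L)[0]+ang(Rr)[0]+ang(L2)[0]+ang(R2)[0])/4);print("mean th",np.degrees(th))
for th in(th,np.radians(-11.2)):
    x=np.array([np.cos(th),np.sin(th)]);y=np.array([-x[1],x[0]])
    print("lat",[round(float(q@y),4) for q in(L.mean(0),Rr.mean(0),L2.mean(0),R2.mean(0))],"frontx",F[:,:2].mean(0)@x,"th",np.degrees(th), "tcp",read_state()["tcp_pos"][:2]@x,read_state()["tcp_pos"][:2]@y)
```

```text
prof u=320 [ 76  73  72  72  75  84  86  87  83  77  78  78  90 115 113 147 199 225
 234 239 240 239 239 240 239 239 239 239 239 239 239 239 239 239 239 239
 239 239 239 239 239 239 239 239 220  64  12  13  16  14  16  14  14]
u=275 [ 73  75  74  74  75  84  86  81  81  97 134 161 148  99 103 136 198 223
 233 239 240 239 240 223  65  79  84  84  84  84  83  81  81  80 106 189
 240 239 239 239 239 239 239 240 239 239 239 239 239 239 239 239 239]
226 [(266, np.int64(75), np.int64(119)), (279, np.int64(136), np.int64(98)), (374, np.int64(100), np.int64(174))]
232 [(259, np.int64(76), np.int64(165)), (260, np.int64(165), np.int64(212)), (391, np.int64(201), np.int64(149)), (392, np.int64(149), np.int64(61))]
238 [(259, np.int64(65), np.int64(196)), (271, np.int64(223), np.int64(187)), (273, np.int64(176), np.int64(215)), (378, np.int64(215), np.int64(176)), (392, np.int64(189), np.int64(72))]
244 [(259, np.int64(67), np.int64(113)), (260, np.int64(113), np.int64(205)), (266, np.int64(223), np.int64(130)), (267, np.int64(130), np.int64(85)), (279, np.int64(82), np.int64(230)), (372, np.in
[... 399 characters left out ...]
92, np.int64(82), np.int64(43))]
(np.float64(-11.084273138365132), array([0.506 , 0.3162])) (np.float64(-10.729040400355217), array([0.4884, 0.2284]))
(np.float64(-10.914244153957595), array([0.5683, 0.3037])) (np.float64(-11.109051575550277), array([0.5508, 0.2165]))
front [[0.4607 0.3076 0.012 ]
 [0.4578 0.2916 0.012 ]
 [0.4547 0.2756 0.012 ]
 [0.4516 0.2596 0.012 ]] (np.float64(79.27394333422332), array([0.4562, 0.2836]))
mean th -10.959152317057056
lat [0.4066, 0.3171, 0.4062, 0.3173] frontx 0.3939727842588557 th -10.959152317057056 tcp 0.35449033120229123 0.3554695131698155
lat [0.4085, 0.319, 0.4083, 0.3194] frontx 0.39243434334419236 th -11.2 tcp 0.3529929573268649 0.35695649845146377
```

Run:
```python
from h import *
import pickle
from scipy.optimize import brentq
np.set_printoptions(precision=4,suppress=True)
p,_=pickle.load(open("w12.pkl","rb"));t=np.array([.4156,.2815,.2351])
w=lambda z:np.linalg.norm(np.diff(ray(p,[(259.9,244),(392.2,244)],z),axis=0))-.058
z=brentq(w,.15,.35);print("deck z-tcp",z-t[2])
for zz in (z,t[2]+.023):
    th=np.radians(-10.96);x=np.array([np.cos(th),np.sin(th)]);y=np.array([-x[1],x[0]])
    f=ray(p,[(326,229.7)],zz)[0,:2]; c=ray(p,[(259.9,244),(392.2,244)],zz)[:,:2].mean(0)
    fe=ray(p,[(300,229.8),(345,229.7)],zz)[:,:2];d=fe[0]-fe[1]
    print("plate mid rel tcp along",(f-t[:2])@x-.04,"lat",(c-t[:2])@y,"edge ang",np.degrees(np.arctan2(d[1],d[0]))-90)
print("tcp along",t[:2]@x,"lat",t[:2]@y)
```

```text
deck z-tcp 0.022667963208624603
plate mid rel tcp along -0.002470325871606914 lat 0.0005019320439821994 edge ang -11.165382003577776
plate mid rel tcp along -0.002375795171854246 lat 0.0005012049216759862 edge ang -11.16538200357786
tcp along 0.3544997142626581 lat 0.35538086975482197
```

Emit:
arm_command(
  plan=[
    {"translation": [3, -0.2, -3], "delta_rot": [0, 0, 0.25], "grip": 1},
    {"translation": [6, -0.47, -7], "delta_rot": [0, 0, 0.25], "grip": 1},
    {"translation": [6, -0.47, -11], "delta_rot": [0, 0, 0.25], "grip": 1},
    {"translation": [6, -0.47, -15], "delta_rot": [0, 0, 0.25], "grip": 1},
    {"translation": [6, -0.47, -18], "delta_rot": [0, 0, 0.25], "grip": 1},
    {"translation": [6, -0.47, -20], "delta_rot": [0, 0, 0.25], "grip": 1},
    {"translation": [6, -0.47, -21.2], "delta_rot": [0, 0, 0.25], "grip": 1},
    {"translation": [6, -0.47, -21.7], "delta_rot": [0, 0, 0.25], "grip": 1},
    {"translation": [6, -0.47, -21.7], "delta_rot": [0, 0, 0.25], "grip": 1},
  ],
)

```text
clock: 18.95
tcp_pos: [0.4758, 0.277, 0.0182]
ee_rot: [0.995, -0.097, -0.0, -0.001]
contact_force: [-0.2, 0.4, -4.6]
opening: 0.0316
```

```bash
python3 -c "
from h import *
force(3);print(read_state()['ee_rot'])"
```

```text
F [ 0.41 -0.2  -4.01] tcp [0.4768 0.2774 0.0195] t 19.1 open 0.031627467716289985
[ 0.99533192 -0.0964981   0.00111486 -0.00111274]
```

Emit:
arm_command(
  plan=[
    {"translation": [-0.1, -0.07, -0.4], "delta_rot": [0, 0, 0.1], "grip": 1},
    {"translation": [-0.1, -0.07, -0.8], "delta_rot": [0, 0, 0.1], "grip": 1},
    {"translation": [-0.1, -0.07, -1.0], "delta_rot": [0, 0, 0.1], "grip": 1},
    {"translation": [-0.1, -0.07, -1.05], "delta_rot": [0, 0, 0.1], "grip": 1},
    {"translation": [-0.1, -0.07, -1.05], "delta_rot": [0, 0, 0.1], "grip": 1},
  ],
)

```text
clock: 19.6
tcp_pos: [0.4756, 0.2766, 0.0089]
ee_rot: [0.995, -0.096, 0.001, -0.001]
contact_force: [0.6, 0.4, -5.0]
opening: 0.0317
```

```bash
python3 -c "
from h import *
force(3);print(read_state()['ee_rot'])"
```

```text
F [ 0.31  0.04 -4.51] tcp [0.4759 0.2767 0.0091] t 19.75 open 0.03175716231047767
[ 0.99541533 -0.09563289  0.00117494 -0.00113906]
```

Emit:
arm_command(
  plan=[
    {"translation": [0, 0, -0.07], "delta_rot": [0, 0, 0], "grip": 1},
    {"translation": [0, 0, -0.07], "delta_rot": [0, 0, 0], "grip": 1},
    {"translation": [0, 0, -0.07], "delta_rot": [0, 0, 0], "grip": 1},
  ],
)

```text
clock: 20.05
tcp_pos: [0.4761, 0.2768, 0.0086]
ee_rot: [0.995, -0.096, 0.001, -0.001]
contact_force: [0.3, -0.2, -3.7]
opening: 0.0314
```

```bash
python3 -c "
from h import *
force(3)"
```

```text
F [ 0.05 -0.34 -3.39] tcp [0.4761 0.2768 0.0086] t 20.2 open 0.03212669473666105
```

Emit:
arm_command(
  plan=[
    {"translation": [0.2, -0.04, -0.04], "delta_rot": [0, 0, 0], "grip": 1},
    {"translation": [0.8, -0.15, -0.04], "delta_rot": [0, 0, 0], "grip": 1},
    {"translation": [1.4, -0.27, -0.04], "delta_rot": [0, 0, 0], "grip": 1},
    {"translation": [2.0, -0.39, -0.04], "delta_rot": [0, 0, 0], "grip": 1},
    {"translation": [2.5, -0.48, -0.04], "delta_rot": [0, 0, 0], "grip": 1},
    {"translation": [2.5, -0.48, -0.04], "delta_rot": [0, 0, 0], "grip": 1},
  ],
)

```text
clock: 20.8
tcp_pos: [0.5029, 0.2719, 0.0085]
ee_rot: [0.995, -0.096, 0.002, -0.001]
contact_force: [1.0, 0.6, 0.4]
opening: 0.0316
```

```bash
python3 -c "
from h import *
force(3);print(read_state()['wrist_torque'])"
```

```text
F [1.06 0.01 1.47] tcp [0.5021 0.272  0.0085] t 20.95 open 0.03176093325364078
[ 0.17401917 -0.26498314 -0.07281448]
```

Emit:
arm_command(
  plan=[
    {"translation": [0.5, -0.1, 0], "delta_rot": [0, 0, 0], "grip": 1},
    {"translation": [1.0, -0.19, 0], "delta_rot": [0, 0, 0], "grip": 1},
    {"translation": [1.5, -0.29, 0], "delta_rot": [0, 0, 0], "grip": 1},
    {"translation": [2.0, -0.39, 0], "delta_rot": [0, 0, 0], "grip": 1},
    {"translation": [2.0, -0.39, 0], "delta_rot": [0, 0, 0], "grip": 1},
  ],
)

```text
clock: 21.45
tcp_pos: [0.5236, 0.2679, 0.0086]
ee_rot: [0.995, -0.096, 0.003, -0.001]
contact_force: [1.2, -0.9, 0.4]
opening: 0.0316
```

```bash
python3 -c "
from h import *
force(3);print(read_state()['wrist_torque'])"
```

```text
F [ 1.74 -0.53  1.35] tcp [0.523  0.2679 0.0086] t 21.6 open 0.031572744470151695
[ 0.0523884  -0.18697316 -0.01685203]
```

Emit:
arm_command(
  plan=[
    {"translation": [0.5, -0.1, 0], "delta_rot": [0, 0, 0], "grip": 1},
    {"translation": [1.1, -0.21, 0], "delta_rot": [0, 0, 0], "grip": 1},
    {"translation": [1.7, -0.33, 0], "delta_rot": [0, 0, 0], "grip": 1},
    {"translation": [2.3, -0.45, 0], "delta_rot": [0, 0, 0], "grip": 1},
    {"translation": [2.9, -0.56, 0], "delta_rot": [0, 0, 0], "grip": 1},
    {"translation": [2.9, -0.56, 0], "delta_rot": [0, 0, 0], "grip": 1},
  ],
)

```text
clock: 22.2
tcp_pos: [0.5537, 0.262, 0.0086]
ee_rot: [0.995, -0.097, 0.004, -0.001]
contact_force: [2.3, -0.7, 0.3]
opening: 0.0319
```

```bash
python3 -c "
from h import *
force(3);print(read_state()['wrist_torque'])"
```

```text
F [1.15 0.17 0.55] tcp [0.5527 0.2622 0.0086] t 22.35 open 0.031560186994125716
[ 0.04469378 -0.15287894 -0.05372963]
```

Emit:
arm_command(
  plan=[
    {"translation": [0.4, -0.08, 0], "delta_rot": [0, 0, 0], "grip": 1},
    {"translation": [0.8, -0.16, 0], "delta_rot": [0, 0, 0], "grip": 1},
    {"translation": [1.2, -0.23, 0], "delta_rot": [0, 0, 0], "grip": 1},
  ],
)

```text
clock: 22.65
tcp_pos: [0.5645, 0.2599, 0.0085]
ee_rot: [0.995, -0.096, 0.003, -0.001]
contact_force: [-1.3, 0.3, 2.0]
opening: 0.0317
```

Emit:
arm_command(
  plan=[
    {"translation": [0.3, -0.06, 0], "delta_rot": [0, 0, 0], "grip": 1},
    {"translation": [0.6, -0.12, 0], "delta_rot": [0, 0, 0], "grip": 1},
    {"translation": [0.9, -0.17, 0], "delta_rot": [0, 0, 0], "grip": 1},
  ],
)

```text
clock: 22.95
tcp_pos: [0.5737, 0.2581, 0.0085]
ee_rot: [0.995, -0.096, 0.003, -0.001]
contact_force: [-1.8, 0.6, 1.4]
opening: 0.0314
```

Emit:
arm_command(
  plan=[
    {"translation": [0.3, -0.06, 0], "delta_rot": [0, 0, 0], "grip": 1},
    {"translation": [0.6, -0.12, 0], "delta_rot": [0, 0, 0], "grip": 1},
  ],
)

```text
clock: 23.15
tcp_pos: [0.58, 0.2569, 0.0086]
ee_rot: [0.995, -0.096, 0.003, -0.001]
contact_force: [-1.8, -0.1, 2.3]
opening: 0.0318
```

Emit:
arm_command(
  plan=[
    {"translation": [0.3, -0.06, 0], "delta_rot": [0, 0, 0], "grip": 1},
    {"translation": [0.5, -0.1, 0], "delta_rot": [0, 0, 0], "grip": 1},
  ],
)

```text
clock: 23.35
tcp_pos: [0.5853, 0.2558, 0.0085]
ee_rot: [0.995, -0.096, 0.003, -0.001]
contact_force: [-1.0, 0.8, 3.3]
opening: 0.0312
```

Emit:
arm_command(
  plan=[
    {"translation": [0.3, -0.06, 0], "delta_rot": [0, 0, 0], "grip": 1},
    {"translation": [0.5, -0.1, 0], "delta_rot": [0, 0, 0], "grip": 1},
  ],
)

```text
clock: 23.55
tcp_pos: [0.5887, 0.2551, 0.0085]
ee_rot: [0.995, -0.096, 0.001, -0.002]
contact_force: [-7.5, 1.8, 6.6]
opening: 0.0314
```

Emit:
arm_command(
  plan=[
    {"translation": [0.3, -0.06, 0], "delta_rot": [0, 0, 0], "grip": 1},
    {"translation": [0.5, -0.1, 0], "delta_rot": [0, 0, 0], "grip": 1},
  ],
)

```text
clock: 23.75
tcp_pos: [0.5915, 0.2545, 0.0086]
ee_rot: [0.995, -0.096, -0.001, -0.002]
contact_force: [-7.4, 2.1, 7.6]
opening: 0.0319
```

Emit:
arm_command(
  plan=[
    {"translation": [0.3, -0.06, 0], "delta_rot": [0, 0, 0], "grip": 1},
    {"translation": [0.6, -0.12, 0], "delta_rot": [0, 0, 0], "grip": 1},
    {"translation": [0.6, -0.12, 0], "delta_rot": [0, 0, 0], "grip": 1},
  ],
)

```text
clock: 24.05
tcp_pos: [0.5955, 0.2537, 0.0086]
ee_rot: [0.995, -0.095, -0.002, -0.002]
contact_force: [-7.4, 1.4, 7.6]
opening: 0.0317
```

Emit:
arm_command(
  plan=[
    {"translation": [0.3, -0.06, 0], "delta_rot": [0, 0, 0], "grip": 1},
    {"translation": [0.5, -0.1, 0], "delta_rot": [0, 0, 0], "grip": 1},
    {"translation": [0.5, -0.1, 0], "delta_rot": [0, 0, 0], "grip": 1},
  ],
)

```text
clock: 24.35
tcp_pos: [0.5982, 0.2531, 0.0088]
ee_rot: [0.995, -0.095, -0.004, -0.002]
contact_force: [-7.9, 1.5, 8.1]
opening: 0.0318
```

Emit:
arm_command(
  plan=[
    {"translation": [0.4, -0.08, 0.02], "delta_rot": [0, 0, 0], "grip": 1},
    {"translation": [0.6, -0.12, 0.02], "delta_rot": [0, 0, 0], "grip": 1},
    {"translation": [0.6, -0.12, 0.02], "delta_rot": [0, 0, 0], "grip": 1},
  ],
)

```text
clock: 24.65
tcp_pos: [0.6011, 0.2525, 0.0088]
ee_rot: [0.996, -0.094, -0.007, -0.002]
contact_force: [-9.2, 1.2, 6.9]
opening: 0.0318
```

Emit:
arm_command(
  plan=[
    {"translation": [0.3, -0.06, 0], "delta_rot": [0, 0, 0], "grip": 1},
    {"translation": [0.5, -0.1, 0], "delta_rot": [0, 0, 0], "grip": 1},
    {"translation": [0.5, -0.1, 0], "delta_rot": [0, 0, 0], "grip": 1},
  ],
)

```text
clock: 24.95
tcp_pos: [0.6009, 0.2524, 0.009]
ee_rot: [0.996, -0.094, -0.012, -0.002]
contact_force: [-16.0, 2.1, 11.9]
opening: 0.0316
```

Run:
```python
from h import *
import pickle
force(4)
p=cam("wrist");i=camera("wrist");pickle.dump((p,i),open("w13.pkl","wb"))
s=read_state();print(s["ee_rot"],s["joint_positions"])
```

```text
F [-15.5    2.71  11.88] tcp [0.6009 0.2525 0.009 ] t 25.15 open 0.03161549690563836
[ 0.99554895 -0.09351939 -0.01146846 -0.00220968] [ 0.26846831  0.58676216 -0.01746641  0.98645289  0.01225802 -2.68592092]
```

Run:
```python
from h import *
import pickle
np.set_printoptions(precision=4,suppress=True,linewidth=200)
for n,us in (("w3",(135,150,210)),("w13",(295,310,328,345,360))):
    p,i=pickle.load(open(n+".pkl","rb"));g=cv2.cvtColor(i,cv2.COLOR_RGB2GRAY).astype(int)
    for u in us:
        c=g[:,u];e=[(k,int(c[k]),int(c[k+1])) for k in range(20,290) if abs(c[k+1]-c[k])>30]
        print(n,u,e[:14])
p,i=pickle.load(open("w13.pkl","rb"));g=cv2.cvtColor(i,cv2.COLOR_RGB2GRAY)
x=g[100:300,220:440]
for r in x[::5,::2]: print("".join("#" if v>200 else "+" if v>130 else "." if v>60 else " " for v in r))
```

```text
w3 135 [(27, 79, 199), (37, 213, 139), (55, 129, 97), (56, 97, 66), (110, 69, 141), (116, 167, 219), (126, 242, 206), (127, 206, 158), (130, 163, 230), (146, 242, 181), (147, 181, 20), (271, 106, 153), (272, 153, 193), (273, 193, 227)]
w3 150 [(26, 81, 130), (27, 130, 203), (55, 241, 163), (56, 163, 68), (110, 25, 181), (111, 181, 241), (144, 236, 12), (275, 38, 189), (276, 189, 229), (278, 208, 172)]
w3 210 [(26, 92, 175), (27, 175, 224), (54, 243, 183), (55, 183, 85), (110, 40, 97), (111, 97, 147), (115, 153, 185), (116, 185, 226), (149, 241, 185), (150, 185, 135), (261, 12, 51), (262, 51, 132), (263, 132, 212), (278, 227, 196)]
w13 295 [(140, 88, 126), (142, 145, 226), (172, 243, 146), (173, 146, 38), (229, 75, 123), (230, 123, 205), (259, 235, 124), (260, 124, 15)]
w13 310 [(140, 83, 123), (141, 123, 179), (142, 179, 225), (172, 241, 144), (173, 144, 37), (229, 71, 120), (230, 120, 203), (259, 232, 123), (260, 123, 14)]
w13 328 [(140, 84, 121), (141, 121, 173), (142, 173, 229), (170, 244, 172), (171, 172, 92), (173, 106, 175), (174, 175, 208), (177, 195, 76), (178, 76, 43), (197,
[... 4124 characters left out ...]
  +++++++++++++++++.....+++++++++++        
........###########..#############.                                  +++++++++++++++++.....++++++++++.        
........###########..+############                                   ++++++++++++++++......++++++++++.        
........+##########+..###########.                                   .+++++++++++++++......++++++++++         
........+##########+..###########                                    .+++++++++++++++.....+++++++++++         
.........######+++++..++++++####.                                     +++++++++++++++.....++++++++++.         
.........#......++++...++++.....                                            ....+++++.....++++     ..
```

Emit:
arm_command(
  plan=[
    {"translation": [-0.2, 0.04, 0], "delta_rot": [0, 0, 0], "grip": 1},
    {"translation": [-0.3, 0.06, 0], "delta_rot": [0, 0, 0], "grip": 1},
    {"translation": [-0.3, 0.06, 0], "delta_rot": [0, 0, 0], "grip": 1},
  ],
)

```text
clock: 25.5
tcp_pos: [0.5985, 0.253, 0.0091]
ee_rot: [0.996, -0.094, -0.011, -0.002]
contact_force: [-0.8, 0.2, 0.9]
opening: 0.0318
```

```bash
python3 -c "
from h import *
force(3);print(read_state()['ee_rot'])"
```

```text
F [-0.58  0.51  1.39] tcp [0.5985 0.253  0.009 ] t 25.65 open 0.03135889482948765
[ 0.99554192 -0.09362976 -0.01114699 -0.00234473]
```

Emit:
arm_command(
  plan=[
    {"translation": [-0.1, 0.02, 0], "delta_rot": [0, 0, 0], "grip": 1},
    {"translation": [-0.15, 0.03, 0], "delta_rot": [0, 0, 0], "grip": 1},
    {"translation": [-0.15, 0.03, 0], "delta_rot": [0, 0, 0], "grip": 1},
  ],
)

```text
clock: 25.95
tcp_pos: [0.5983, 0.2531, 0.009]
ee_rot: [0.996, -0.094, -0.01, -0.002]
contact_force: [5.7, -0.0, -3.9]
opening: 0.0317
```

```bash
python3 -c "
from h import *
force(3)"
```

```text
F [ 5.16 -0.22 -3.72] tcp [0.5983 0.2531 0.0089] t 26.1 open 0.03166587009414526
```

Emit:
arm_command(
  plan=[
    {"translation": [0.05, -0.01, 0], "delta_rot": [0, 0, 0], "grip": 1},
    {"translation": [0.05, -0.01, 0], "delta_rot": [0, 0, 0], "grip": 0.7},
    {"translation": [0.05, -0.01, 0], "delta_rot": [0, 0, 0], "grip": 0.4},
    {"translation": [0.05, -0.01, 0], "delta_rot": [0, 0, 0], "grip": 0.4},
    {"translation": [0.05, -0.01, 0], "delta_rot": [0, 0, 0], "grip": 0.4},
    {"translation": [0.05, -0.01, 0], "delta_rot": [0, 0, 0], "grip": 0.4},
  ],
)

```text
clock: 26.7
tcp_pos: [0.5984, 0.253, 0.0089]
ee_rot: [0.996, -0.094, -0.01, -0.002]
contact_force: [-0.6, -0.6, -0.2]
opening: 0.051
```

Run:
```python
from h import *
import pickle
force(3)
p=cam("wrist");i=camera("wrist");pickle.dump((p,i),open("w14.pkl","wb"))
g=cv2.cvtColor(i,cv2.COLOR_RGB2GRAY).astype(int)
for u in(295,310,345):
    c=g[:,u];print(u,[(k,int(c[k]),int(c[k+1])) for k in range(120,290) if abs(c[k+1]-c[k])>30])
```

```text
F [-0.67  0.36  0.16] tcp [0.5986 0.253  0.0089] t 26.85 open 0.05151137537646674
295 [(135, 85, 136), (136, 136, 198), (167, 244, 147), (168, 147, 38), (230, 138, 182), (231, 182, 223), (260, 228, 13)]
310 [(135, 83, 131), (136, 131, 192), (137, 192, 226), (167, 242, 144), (168, 144, 37), (230, 124, 176), (231, 176, 221), (260, 226, 15)]
345 [(135, 82, 124), (136, 124, 195), (137, 195, 232), (167, 243, 146), (168, 146, 36), (230, 134, 181), (231, 181, 222), (259, 232, 169), (260, 169, 13)]
```

Emit:
arm_command(
  plan=[
    {"translation": [0, 0, 1], "delta_rot": [0, 0, 0], "grip": 0.4},
    {"translation": [0, 0, 3], "delta_rot": [0, 0, 0], "grip": 0.4},
    {"translation": [0, 0, 6], "delta_rot": [0, 0, 0], "grip": 0.4},
    {"translation": [0, 0, 10], "delta_rot": [0, 0, 0], "grip": 0.4},
    {"translation": [-3, 0, 14], "delta_rot": [0, 0, 0], "grip": 0.4},
    {"translation": [-7, 0, 17], "delta_rot": [0, 0, 0], "grip": 0.4},
    {"translation": [-10, 0, 18], "delta_rot": [0, 0, 0], "grip": 0.4},
    {"translation": [-10, 0, 18], "delta_rot": [0, 0, 0], "grip": 0.4},
    {"translation": [-10, 0, 18], "delta_rot": [0, 0, 0], "grip": 0.4},
  ],
)

```text
clock: 27.8
tcp_pos: [0.4989, 0.2533, 0.1904]
ee_rot: [0.996, -0.094, -0.009, -0.003]
contact_force: [0.1, -0.1, -0.1]
opening: 0.0517
```

Run:
```python
from h import *
import time
np.set_printoptions(precision=4,suppress=True)
force(3)
x=np.array([.98176,-.1901]);y=np.array([.1901,.98176])
p=cam("wrist");i=camera("wrist");g=cv2.GaussianBlur(cv2.cvtColor(i,cv2.COLOR_RGB2GRAY),(3,3),0).astype(float)
D=lambda a,b,z:np.r_[(.509+a)*x+(.3618+b)*y,z]
# sample deck-height line along dock at lateral +22mm and report edges in dock x
for b in(.022,-.022,.01):
    xs=np.arange(-.06,.11,.0005);uv=proj(p,[D(a,b,.0315) for a in xs]);v=cv2.remap(g.astype(np.float32),uv[:,0].astype(np.float32).reshape(1,-1),uv[:,1].astype(np.float32).reshape(1,-1),1)[0]
    print(b,[(round(xs[k]*1000,1),int(v[k-1]),int(v[k+2])) for k in range(1,len(xs)-2) if abs(v[k+2]-v[k-1])>50])
# bystander change in scene image, outside the docks/robot
a=cv2.imread("pics/scene0.png");b=camera("scene")[:,:,::-1]
d=(cv2.absdiff(a,b).max(2)>40).astype(np.uint8);d=cv2.morphologyEx(d,cv2.MORPH_OPEN,np.ones((3,3)))
n,_,st,_=cv2.connectedComponentsWithStats(d);print("changed",[s.tolist() for s in st[1:] if s[4]>25])
```

```text
F [ 0.31 -0.6  -0.03] tcp [0.4993 0.2528 0.1884] t 27.95 open 0.051757542722082855
0.022 [(np.float64(-32.0), 230, 177), (np.float64(-31.5), 217, 163), (np.float64(-12.0), 149, 206), (np.float64(-11.5), 163, 227), (np.float64(-11.0), 180, 241), (np.float64(-9.0), 238, 168), (np.float64(-8.5), 228, 138), (np.float64(-8.0), 199, 117), (np.float64(-7.5), 168, 105), (np.float64(-5.0), 110, 160), (np.float64(-4.5), 121, 189), (np.float64(-4.0), 137, 220), (np.float64(-3.5), 160, 234), (np.float64(-3.0), 189, 245), (np.float64(60.0), 228, 174), (np.float64(60.5), 211, 159), (np.float64(64.0), 176, 227), (np.float64(67.0), 242, 182), (np.float64(67.5), 232, 150), (np.float64(68.0), 213, 120), (np.float64(68.5), 182, 96), (np.float64(69.0), 150, 75), (np.float64(69.5), 120, 60), (np.float64(95.5), 153, 203), (np.float64(96.0), 160, 226), (np.float64(96.5), 180, 239), (np.float64(100.0), 244, 172), (np.float64(100.5), 235, 131), (np.float64(101.0), 216, 94), (np.float64(101.5), 172, 80), (np.float64(102.0), 131, 78), (np.float64(106.5), 77, 2), (np.float64(107.0), 77, 0), (np.float64(107.5), 
[... 1856 characters left out ...]
, (np.float64(102.0), 129, 73), (np.float64(106.5), 72, 0), (np.float64(107.0), 72, 0)]
changed [[236, 0, 77, 119, 5748], [534, 0, 106, 268, 16366], [253, 30, 8, 5, 35], [240, 46, 8, 7, 38], [633, 53, 7, 29, 142], [315, 111, 9, 6, 45], [217, 113, 109, 79, 4403], [282, 114, 23, 11, 164], [595, 126, 7, 9, 55], [256, 163, 7, 11, 51], [287, 166, 11, 32, 321], [255, 193, 5, 9, 41], [249, 203, 11, 6, 48], [383, 202, 25, 17, 173], [363, 216, 48, 22, 534], [396, 239, 19, 10, 110], [211, 270, 43, 42, 981], [199, 291, 15, 11, 115], [291, 298, 228, 64, 5969], [227, 311, 34, 18, 285], [602, 316, 38, 31, 856], [520, 325, 10, 5, 40], [492, 368, 42, 33, 383], [570, 375, 36, 17, 386], [607, 379, 11, 8, 70]]
```

```bash
python3 -c "
from rig import *
print(close_job())"
```

```text
the job is handed in; nothing more can be done
None
```

The relay plate is in the empty dock, home and caught behind its tooth, and let go. I handed the job in at about 28 s of the 61 s allowed.

**What I did:** I pressed dock A's thumb catch, and the picture afterwards showed the plate popped forward. I drew the plate out level, turned it nearly a full turn to stay inside joint 6's range, and set it on dock B's apron. I then pushed it in by feel. The plunger was met with the plate's middle at about x 17 mm and the stop at about 31 mm, with at most about 16 N horizontally.

**Last checks:**
- **Catch:** Backing off about 2.4 mm dropped the force to about 0. A further light pull of about 5 N moved the plate only 0.2 mm, so the tooth is holding.
- **After letting go:** The plate's middle measured about x 28 mm, the same as before I opened the gripper. The arm is clear of everything.

**What went wrong or disagreed:**
- **Fingertips:** With the fingers shut, their ends appeared to sit about 28 mm short of the stated TCP. I had to feel down to the pad and briefly pressed it past its travel, at about 30 N.
- **First transfer:** The first carry towards dock B stopped short because joint 6 reached its limit.
- **Bystanders:** I had no pictures left for the last look and could not check them separately. The scene image comparison showed changes that look like the arm and its shadow, one of them over the area of the hex keys. I felt no contact with anything else.

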